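Load a jar lid into the labelling nest

TASK

Take the jar lid that stands on edge in the small stand and lay it in the round pocket of the labelling nest, open rim down and closed top up, ready for its label. Press it down past the four sprung catches until it sits level on the pocket floor, and let go. Leave the other things on the table where they are.

Things in the scene. Friction and masses are not known exactly. Their poses are not given: they have to be found in the camera images.
- lid: steel jam-jar lid, 60 mm across, 16 mm high, 30 g, a cup with 2.5 mm walls: one face closed (the top), the other open (the rim). Origin at the centre of the open rim's plane; +z points out through the closed top, whose outer face is at z = +16 mm. At the start it stands on edge in the stand, z axis level, its centre about 41 mm above the table.
- stand: fixed steel stand holding the lid on edge: base plate 100 (x) x 44 x 6 mm, two upright cheeks at x = +/-11 mm, 44 mm wide (y), tops 28 mm above the table; two rods between them carry the lid. Origin on the table under its middle; the lid's axis lies along x, its closed top faces -x. The lid juts 8 mm past the cheeks at +y and -y.
- nest: fixed nest: base plate 130 x 72 x 8 mm, on it an aluminium bar 110 mm long (x), 50 wide (y), top 40 mm above the table. Two U-shaped jaws on the bar, 9 mm high, at +x and -x, form a round pocket 63.6 mm across, open at +y and -y: the lid overhangs the bar 5 mm there and fingers can go down beside it. Origin on the table under its middle.
- nest_pocket (a point): centre of the pocket floor (top of the bar, 40 mm above the table); x along the bar. Four sprung catches with sloped noses, two in each jaw, reach about 2 mm inside the lid's edge: a lid laid in rests on them about 5 mm above the floor and takes about 5 N on its top to go down; if one side goes first, press the other too.
- label_roll: roll of labels lying flat, 66 mm across, 36 mm high, origin under its middle; to be left alone.
- tape_roll: roll of brown tape lying flat, 92 mm across, 48 mm high, origin under its middle; to be left alone.
Things that resemble listed ones, but are neither listed nor needed, are in the scene too. What is shaped like the lid but orange is not meant.

How it is judged:
At the end, for the whole second after the job is handed in: The lid lies at rest in the pocket with its closed top up: centre within 4 mm of the pocket's, rim within 1.8 mm of the pocket floor, level within 0.06 rad (horizontal distance between lid and nest_pocket below 0.004 m and z of lid in the frame of nest_pocket between -0.002 and 0.0018 m and angle between lid's own z axis and vertical below 0.06 rad and linear speed of lid below 0.01 m/s); the robot touches nothing.
It fails at once if the label roll is pushed more than 3 cm from its place (distance of label_roll from where it was at the start of the episode above 0.03 m).
It fails at once if the tape roll is pushed more than 3 cm from its place (distance of tape_roll from where it was at the start of the episode above 0.03 m).
It also fails if it takes over 54 s, if anything falls off the work surface, if the arm or the gripper's body presses on something with over 40 N, if the wrist force passes 120 N, or if a joint passes its speed limit or range.

ROBOT

A 7-joint arm with a two-finger parallel gripper is mounted at the origin on the work surface; the furniture and walls round the work are solid. World frame = base frame: x ahead of the robot, y to its left, z up, the work surface at z = 0. Lengths are in m, angles in rad, forces in N, time in s.
With the tool pointing down it reaches from about 0.425 to 1.025 m from the base axis. Payload 9.4 kg.
Tool frame: the origin (TCP) lies midway between the tips of the shut fingers; the grasp point (between the pads) lies 19 mm behind it (hold_point_z is the z of the grasp point in the tool frame, in m); z points along the fingers, y is the line along which they close (so a half turn about z gives the same grasp; the last joint's range is limited). The gripper opens to 93 mm and grips with 3 to 60 N. Pads are 15 mm wide; open, the fingers measure 128 mm over their backs; the gripper's body (75 mm by 188 mm) begins 65 mm behind the grasp point.
Start: joints at [1.244, 0.599, -0.003, 1.599, 0.002, 0.943, -0.08], TCP at [0.179, -0.702, 0.219] pointing down, gripper open.
Joint ranges: [-2.57, 2.57], [-0.35, 1.97], [-1.29, 1.29], [0.11, 2.56], [-1.05, 4.19], [0.11, 1.86], [-2.63, 2.63]. Speed limits (rad/s): [2.22, 2.22, 3.01, 3.01, 3.14, 3.14, 3.14].

INTERFACE

Orientations are given as [roll, pitch, yaw] about the fixed x, y, z axes, in that order (R = Rz(yaw) Ry(pitch) Rx(roll)).
In Python, from bench import get_state, get_image, camera_params, job_done, hold_point_z gives the robot as it stands.
- The arm moves only by the shell command python3 -m jog 'ROWS' [OPENING] [FORCE]. ROWS is a JSON object of lists of equal length, an entry for each row: "linear": the shift along the tool's x, y, z in units of 30 mm (1.0 is 30 mm), a list of three; "roll": the turn about the tool's z in units of 6 degrees (1.0 is 6 degrees). In form: {"linear": [[dx, dy, dz], ...], "roll": [roll, ...]}. A call has 1 to 5 rows; each row shifts and turns the commanded pose from where the row before left it, along the tool's axes as they then stand; what a row does not reach is not made up. A row lasts 1/10 s, in which the tool goes at most 50 mm and 8.59 degrees, less where a joint would pass 70% of its speed; a pose out of reach is approached as far as the arm can. A call is refused whole if a number of a shift passes 1 or a number of a turn 1, either way. A call with a gripper value outside its range is refused whole. OPENING is the finger opening in mm, from 0 to 93, set as the call begins (- or left out, the last holds). The fingers move at their own pace and stop on an object; FORCE is the grip in N (left out, the last holds). Time passes only in rows, so rows that do not move let the fingers close. It gives the time, the measured TCP pose, the force, the opening and the grip force at its end, in the units of the state.
- get_state(): the state, without advancing time (a new reading comes with each control period).
- get_image(name): name is "scene" or "top"; returns the picture (420x560x3 uint8, red, green, blue); there is no depth.
- camera_params(name): a dict with "fx", "fy", "cx", "cy" (pixels), "k1" (the pictures are not rectified: a ray, as slopes to the right and down, at radius r is drawn at 1 + k1 r^2 times it, then the intrinsics apply), "world_from_camera" (4x4, takes a point from camera to world coordinates). Camera axes: x right, y down, z forward; pixel columns grow to the right and rows downward; lengths in m; the calibration is good to about 2 mm. A picture is of the moment at which its call begins. camera_params takes no time and is no camera call.
- job_done(): hands the job in; it is judged then, once.
The state is a dict: "time_s": time; "joint_pos": joint angles; "qd": joint speeds; "effort": joint torques, N m; "position": TCP position; "eef_rot": TCP orientation; "force": force on the tool from outside, world axes, zero at the start; "moment": the same for the moment, N m; "gripper_width": finger opening in m; "finger_force": force on a finger pad.
Only numpy, scipy, OpenCV 4.12 (cv2) and the standard library are available. Lean on these libraries where they do the work, as an engineer would, in place of code of your own. Each camera call takes 0.05 s, during which the arm holds its last target. There are 200 camera calls.

## Working session

There is one attempt and no reset: what is moved stays moved. The work goes in short steps, Python scripts to look and compute and a shell command to move; the robot and the scene stay as the last step left them, time stands still between calls to the robot, and variables do not carry over. Pictures are saved under pics/ and viewed, at most 10 in all, crops included, and the job is handed in when it is done.

```bash
mkdir -p pics; python3 - <<'E'
from bench import *
import cv2
s=get_state();print({k:s[k] for k in("time_s","position","eef_rot","force","gripper_width")},hold_point_z)
for n in("scene","top"):
    im=get_image(n);cv2.imwrite(f"pics/{n}0.png",im[:,:,::-1]);p=camera_params(n);print(n,p)
E
```

```text
{'time_s': 0.0, 'position': array([ 0.17909239, -0.70203316,  0.21780349]), 'eef_rot': array([-3.14010508e+00,  1.47048377e-04,  2.49824228e-01]), 'force': array([-0.01375746, -0.26660846, -0.88193729]), 'gripper_width': 0.09286281805143733} -0.0188
scene {'fx': 494.15216994671925, 'fy': 494.15216994671925, 'cx': 277.13491584935673, 'cy': 207.6029610004788, 'k1': -0.1580880469691963, 'world_from_camera': array([[ 0.71405626, -0.40358002,  0.57205492, -0.20485369],
       [-0.7000463 , -0.4205608 ,  0.5771168 , -0.64678869],
       [ 0.00767106, -0.81255879, -0.58282877,  0.73491574],
       [ 0.        ,  0.        ,  0.        ,  1.        ]])}
top {'fx': 488.07281155690845, 'fy': 488.07281155690845, 'cx': 280.76845711055637, 'cy': 212.076925006943, 'k1': -0.15849104507132888, 'world_from_camera': array([[-0.00592115, -0.99559832,  0.09353565,  0.35685748],
       [-0.99994976,  0.0066516 ,  0.00749947,  0.03521482],
       [-0.00808863, -0.09348655, -0.99558769,  1.28485186],
       [ 0.        ,  0.        ,  0.        ,  1.        ]])}
```

View pics/scene0.png

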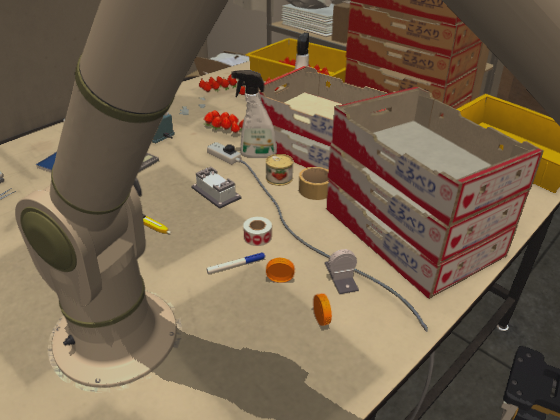

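View pics/top0.png

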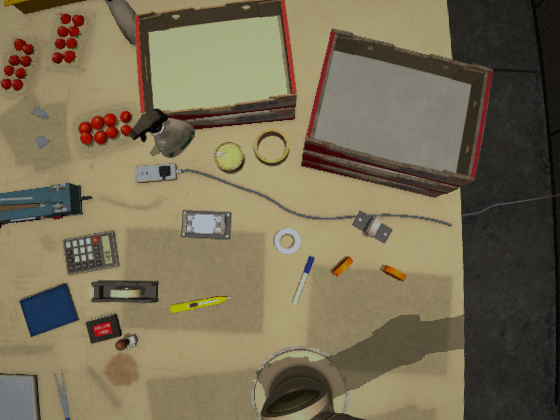

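The silver lid in the stand is at scene (342,262) and top (372,226). Its look-alikes are the orange lids at scene (280,270) and (322,308), top (342,266) and (393,272); the label roll is at scene (257,230) and the tape roll at (314,182). The nest is at scene (215,187), top (207,224). I choose the silver lid and check it in a close crop.

```bash
python3 - <<'E'
import cv2,numpy as np
s=cv2.imread("pics/scene0.png");t=cv2.imread("pics/top0.png")
c=lambda im,x,y:cv2.resize(im[y-25:y+25,x-33:x+33],(396,300),interpolation=cv2.INTER_CUBIC)
cv2.imwrite("pics/crop0.png",np.vstack([np.hstack([c(s,342,268),c(s,217,187)]),np.hstack([c(t,372,226),c(t,207,224)])]))
E
```

```text
(no output)
```

View pics/crop0.png

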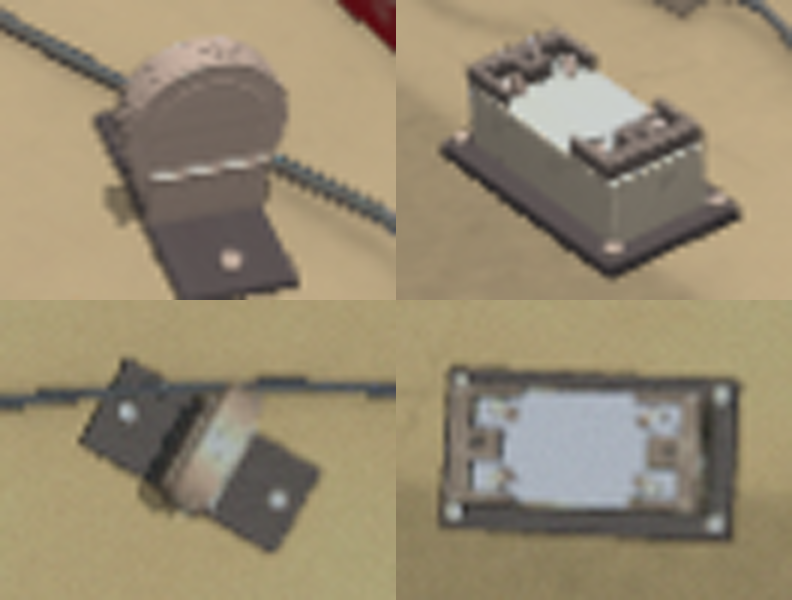

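```bash
cat > h.py <<'E'
import cv2,numpy as np
from bench import *
def cam(n):
    p=camera_params(n);K=np.array([[p["fx"],0,p["cx"]],[0,p["fy"],p["cy"]],[0,0,1]]);return K,np.array([p["k1"],0,0,0.]),p["world_from_camera"]
def cast(n,px,z):
    K,d,T=cam(n);u=cv2.undistortPoints(np.array(px,float).reshape(-1,1,2),K,d).reshape(-1,2)
    r=np.c_[u,np.ones(len(u))]@T[:3,:3].T;o=T[:3,3];return o+r*((z-o[2])/r[:,2])[:,None]
def proj(n,P):
    K,d,T=cam(n);M=np.linalg.inv(T);return cv2.projectPoints(np.array(P,float).reshape(-1,1,3),cv2.Rodrigues(M[:3,:3])[0],M[:3,3],K,d)[0].reshape(-1,2)
E
python3 - <<'E'
from h import *
a=lambda q,o,yo=0:[(o[0]+x/6,o[1]+(y-yo)/6) for x,y in q]
st=cast("top",a([(127,358),(320,467),(272,552),(80,440)],(339,201),300),.006)
sb=cast("top",a([(127,410),(278,498)],(339,201),300),.008)
nc=cast("top",a([(56,368),(344,380),(334,540),(44,525)],(174,199),300),.008)
nb=cast("top",a([(66,378),(326,395),(318,523),(57,510)],(174,199),300),.010)
ns=cast("scene",a([(66,135),(322,200),(216,247)],(184,162)),.010)
for n,v in dict(st=st,sb=sb,nc=nc,nb=nb).items(): print(n,v.mean(0).round(4))
print("ns",ns[:2].mean(0).round(4))
print("stand sides",np.linalg.norm(np.diff(st[:,:2],axis=0),axis=1),"nest sides",np.linalg.norm(np.diff(nc[:,:2],axis=0),axis=1))
ang=lambda v:np.degrees(np.arctan2(v[1],v[0]))
print("stand ax",ang(st[1]-st[0]),ang(st[2]-st[3]),ang(sb[1]-sb[0]),"nest ax",ang(nc[1]-nc[0]),ang(nc[2]-nc[3]),ang(ns[1]-ns[0]),ang(ns[1]-ns[2]))
c=st.mean(0);t=np.radians(ang(st[1]-st[0]+st[2]-st[3]));d=np.array([np.cos(t),np.sin(t),0]);e=np.array([-d[1],d[0],0])
ph=np.linspace(0,2*np.pi,60);z=np.array([0,0,1])
out=[]
for n,y0,x0 in(("scene",225,305),("top",195,335)):
    im=cv2.imread(f"pics/{n}0.png")[y0:y0+75,x0:x0+75];im=cv2.normalize(im,None,0,255,cv2.NORM_MINMAX);b=cv2.resize(im,(390,390),interpolation=cv2.INTER_CUBIC);g=b.copy()
    for s,col in((.008,(0,0,255)),(-.008,(0,255,0))):
        P=np.array([c*[1,1,0]+.041*z+s*d+.03*(np.cos(p)*e+np.sin(p)*z) for p in ph])
        cv2.polylines(g,[((proj(n,P)-[x0,y0]+.5)*5.2).astype(int)],True,col,1)
    out.append(np.hstack([b,g]))
cv2.imwrite("pics/ov.png",cv2.resize(np.vstack(out),(600,600)))
E
```

```text
st [ 0.4367 -0.1962  0.006 ]
sb [ 0.4366 -0.197   0.008 ]
nc [0.4452 0.2412 0.008 ]
nb [0.4458 0.2421 0.01  ]
ns [0.4462 0.2412 0.01  ]
stand sides [0.09777232 0.04331647 0.09770834] nest sides [0.12809315 0.0703289  0.12850264]
stand ax -119.913312383645 -120.72737978460566 -120.69948802673176 nest ax -92.76262167984498 -93.14308166335644 -67.59976693339615 -4.42484166063649
```

View pics/ov.png

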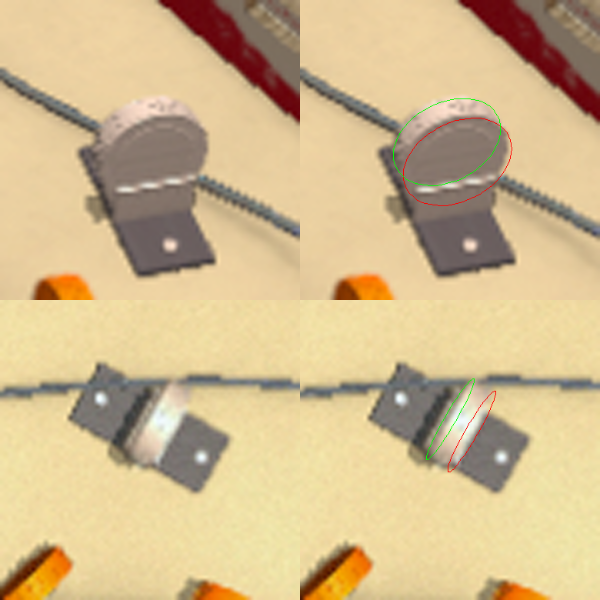

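The crop shows a silver lid in the stand. I can't tell from it which face is open, so I'll check that in the grasp. The box stack looks close to the gripper body, so I'm checking clearance before moving.

```bash
python3 - <<'E'
from h import *
print("scene base z0",cast("scene",[(329,207),(435,288)],0).round(3))
for z in(0,.15,.2,.25):print(z,"top",cast("top",[(303,166),(440,194)],z)[:,:2].round(3).tolist(),"scene topedge",cast("scene",[(330,108),(440,187)],z)[:,:2].round(3).tolist())
s=cv2.imread("pics/scene0.png");print([s[y,345].tolist() for y in range(246,276,2)])
E
```

```text
scene base z0 [[ 0.614 -0.009  0.   ]
 [ 0.553 -0.36   0.   ]]
0 top [[0.601, -0.015], [0.524, -0.384]] scene topedge [[1.084, 0.388], [0.911, -0.162]]
0.15 top [[0.572, -0.009], [0.504, -0.335]] scene topedge [[0.821, 0.177], [0.683, -0.261]]
0.2 top [[0.563, -0.007], [0.498, -0.319]] scene topedge [[0.733, 0.107], [0.608, -0.294]]
0.25 top [[0.553, -0.005], [0.491, -0.303]] scene topedge [[0.646, 0.036], [0.532, -0.327]]
[[133, 169, 189], [136, 171, 191], [154, 168, 189], [132, 143, 161], [94, 102, 115], [107, 116, 131], [95, 103, 115], [92, 100, 113], [94, 102, 114], [91, 100, 112], [92, 100, 113], [92, 101, 113], [121, 131, 148], [90, 98, 110], [91, 99, 111]]
```

```bash
python3 -m jog '{"linear":[[0.9,-0.6,0],[0.9,-0.6,0],[0.9,-0.6,0],[0.9,-0.6,0],[0.9,-0.6,0]],"roll":[0,0,0,0,0]}' 93 15
```

```text
time_s: 0.6
position: [0.2884, -0.5807, 0.2183]
eef_rot: [-3.141, 0.0, 0.25]
force: [0.3, -0.2, -0.0]
gripper_width: 0.0933
finger_force: 0.0
```

```bash
python3 -m jog '{"linear":[[0.666,-0.937,0],[0.666,-0.937,0],[0.666,-0.937,0],[0.666,-0.937,0],[0.666,-0.937,0]],"roll":[0,0,0,0,0]}' 93 15
python3 -m jog '{"linear":[[0.666,-0.937,0],[0.666,-0.937,0],[0.666,-0.937,0],[0.666,-0.937,0],[0.666,-0.937,0]],"roll":[0,0,0,0,0]}' | head -3
python3 -m jog '{"linear":[[0.666,-0.937,0],[0.666,-0.937,0],[0,0,0],[0,0,0],[0,0,0]],"roll":[0,0,-1,-1,-1]}' |head -3
python3 -m jog '{"linear":[[0,0,0],[0,0,0],[0,0,0],[0,0,0],[0,0,0]],"roll":[-1,-1,-1,-1,-0.57]}' | head -5
```

```text
time_s: 1.1
position: [0.35, -0.4195, 0.2184]
eef_rot: [-3.141, 0.0, 0.25]
force: [1.0, -0.6, 0.1]
gripper_width: 0.0933
finger_force: 0.0
time_s: 1.6
position: [0.412, -0.2588, 0.2185]
eef_rot: [-3.141, 0.0, 0.25]
time_s: 2.1
position: [0.4367, -0.1952, 0.2184]
eef_rot: [-3.141, 0.0, 0.569]
time_s: 2.6
position: [0.4365, -0.1958, 0.2184]
eef_rot: [-3.141, 0.0, 1.047]
force: [1.0, 0.3, -0.2]
gripper_width: 0.0929
```

```bash
python3 -m jog '{"linear":[[0,0,1],[0,0,1],[0,0,1],[0,0,1],[0,0,0.9]],"roll":[0,0,0,0,0]}'
python3 -m jog '{"linear":[[0,0,0.55],[0,0,0.55],[0,0,0.5],[0,0,0],[0,0,0]],"roll":[0,0,0,0,0]}'
python3 - <<'E'
from h import *
for n in("scene","top"):cv2.imwrite(f"pics/{n}1.png",get_image(n)[:,:,::-1])
s=cv2.imread("pics/scene1.png")[205:305,280:413];t=cv2.imread("pics/top1.png")[175:275,305:438]
cv2.imwrite("pics/g1.png",np.hstack([cv2.resize(i,(399,300),interpolation=cv2.INTER_CUBIC) for i in(s,t)]))
E
```

```text
time_s: 3.1
position: [0.4365, -0.1958, 0.0703]
eef_rot: [-3.141, -0.0, 1.042]
force: [0.3, 0.1, 0.2]
gripper_width: 0.0929
finger_force: 0.0
time_s: 3.6
position: [0.4365, -0.1957, 0.0235]
eef_rot: [-3.141, 0.0, 1.043]
force: [-0.1, 0.2, 0.9]
gripper_width: 0.0931
finger_force: 0.0
```

View pics/g1.png

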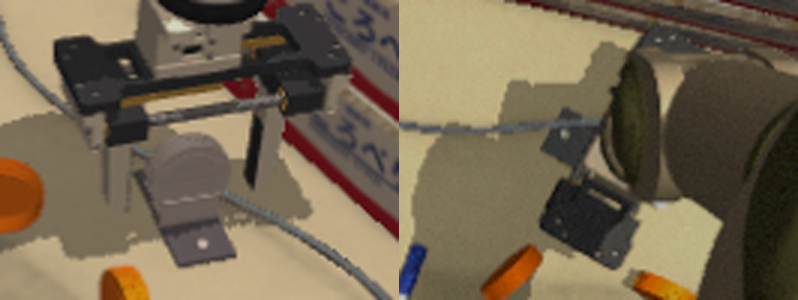

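The picture shows the fingers straddling the lid, which is at crop (185,165). Closing now.

```bash
python3 -m jog '{"linear":[[0,0,0],[0,0,0],[0,0,0],[0,0,0],[0,0,0]],"roll":[0,0,0,0,0]}' 50 20
python3 -m jog '{"linear":[[0,0,0],[0,0,0],[0,0,0]],"roll":[0,0,0]}'
```

```text
time_s: 4.2
position: [0.4369, -0.1958, 0.0237]
eef_rot: [3.141, -0.0, 1.043]
force: [0.5, 0.0, 0.6]
gripper_width: 0.0603
finger_force: 20.0
time_s: 4.5
position: [0.4369, -0.1958, 0.0237]
eef_rot: [3.141, -0.0, 1.043]
force: [0.4, -0.8, 2.5]
gripper_width: 0.0602
finger_force: 20.0
```

```bash
python3 -m jog '{"linear":[[0,0,-0.5],[0,0,-0.8],[0,0,-0.7],[0,0,0],[0,0,0]],"roll":[0,0,0,0,0]}'
python3 - <<'E'
from h import *
cv2.imwrite("pics/scene2.png",get_image("scene")[:,:,::-1])
s=cv2.imread("pics/scene2.png")[195:295,285:418]
cv2.imwrite("pics/g2.png",cv2.resize(cv2.normalize(s,None,0,330,cv2.NORM_MINMAX),(798,600),interpolation=cv2.INTER_CUBIC))
E
```

```text
time_s: 5.0
position: [0.4367, -0.1959, 0.0837]
eef_rot: [3.141, -0.0, 1.042]
force: [-0.7, 0.3, -0.3]
gripper_width: 0.06
finger_force: 20.0
```

View pics/g2.png

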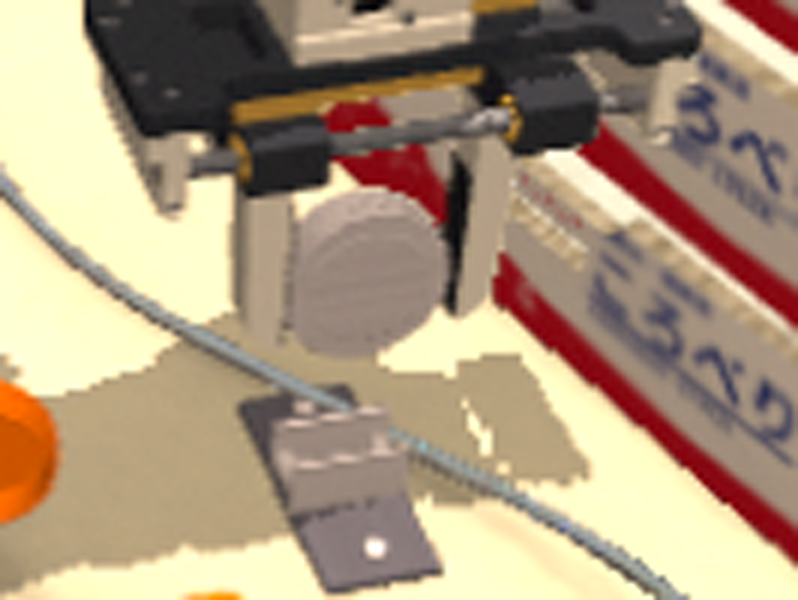

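The face toward the camera, at crop (370,270), is flat and closed, so the top faces stand -x. The orange lid at the left edge shows its open cup by contrast. Next I dip the lid's lower edge behind the +x cheek and pivot it by moving tool +x.

```bash
python3 -m jog '{"linear":[[0,0,0.5],[0,0,0.5],[0,0,0.3],[0,0,0.3],[0,0,0]],"roll":[0,0,0,0,0]}'
python3 -m jog '{"linear":[[0.13,0,-0.02],[0.13,0,-0.02],[0.115,0,0.008],[0.115,0,0.008],[0,0,0]],"roll":[0,0,0,0,0]}'
python3 -m jog '{"linear":[[0.11,0,0.036],[0.11,0,0.036],[0.095,0,0.063],[0.095,0,0.063],[0,0,0]],"roll":[0,0,0,0,0]}'
python3 - <<'E'
from h import *
cv2.imwrite("pics/scene3.png",get_image("scene")[:,:,::-1])
s=cv2.imread("pics/scene3.png")[205:305,285:418]
cv2.imwrite("pics/g3.png",cv2.resize(cv2.normalize(s,None,0,330,cv2.NORM_MINMAX),(532,400),interpolation=cv2.INTER_CUBIC))
E
```

```text
time_s: 5.55
position: [0.4361, -0.1954, 0.0343]
eef_rot: [-3.139, 0.001, 1.043]
force: [-0.7, 0.6, -0.2]
gripper_width: 0.0601
finger_force: 20.0
time_s: 6.05
position: [0.4443, -0.1827, 0.0366]
eef_rot: [3.141, -0.0, 1.043]
force: [-3.4, -1.0, 0.7]
gripper_width: 0.0604
finger_force: 20.0
time_s: 6.55
position: [0.4507, -0.172, 0.0301]
eef_rot: [3.142, -0.0, 1.043]
force: [-2.7, -1.2, 2.2]
gripper_width: 0.0604
finger_force: 20.0
```

View pics/g3.png

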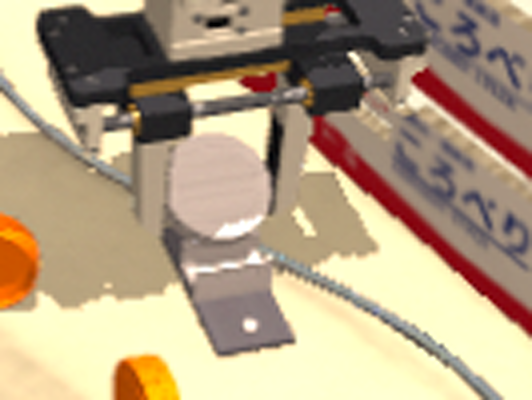

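The lid, at crop (220,190), has tilted with its closed face turning upward. I'll finish the arc.

```bash
python3 -m jog '{"linear":[[0.075,0,0.087],[0.075,0,0.087],[0.052,0,0.103],[0.052,0,0.103],[0,0,0]],"roll":[0,0,0,0,0]}'
python3 - <<'E'
from h import *
cv2.imwrite("pics/scene4.png",get_image("scene")[:,:,::-1])
s=cv2.imread("pics/scene4.png")[205:305,285:418]
cv2.imwrite("pics/g4.png",cv2.resize(cv2.normalize(s,None,0,330,cv2.NORM_MINMAX),(532,400),interpolation=cv2.INTER_CUBIC))
E
```

```text
time_s: 7.1
position: [0.4546, -0.1655, 0.0186]
eef_rot: [3.141, -0.0, 1.043]
force: [-0.3, -0.8, 1.2]
gripper_width: 0.0605
finger_force: 20.0
```

View pics/g4.png

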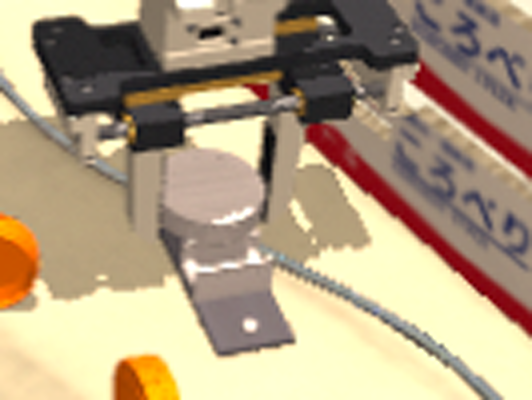

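```bash
python3 -m jog '{"linear":[[0,0,0.04],[0,0,0.04],[0,0,0],[0,0,-0.5],[0,0,-1]],"roll":[0,0,0,0,0]}'
python3 -m jog '{"linear":[[0,0,-1],[0,0,-0.8],[0,0,0],[0,0,0],[0,0,0]],"roll":[-1,-1,-1,-1,-0.54]}'
python3 - <<'E'
from h import *
print("bottle/tin base",cast("scene",[(240,156),(257,158),(272,154),(280,186)],0).round(3))
s=get_state();p=s["position"];yaw=s["eef_rot"][2]
d=np.array([.4457,.2416])-p[:2];x=np.array([np.cos(yaw),np.sin(yaw)]);y=np.array([x[1],-x[0]])
print(p,yaw,"units x,y",d@x/.03,d@y/.03)
E
```

```text
time_s: 7.65
position: [0.4529, -0.1656, 0.0604]
eef_rot: [-3.138, 0.001, 1.043]
force: [0.1, -0.5, -0.5]
gripper_width: 0.0602
finger_force: 20.0
time_s: 8.15
position: [0.4538, -0.1663, 0.1157]
eef_rot: [-3.141, 0.0, 1.521]
force: [0.2, -0.7, -0.8]
gripper_width: 0.0601
finger_force: 20.0
bottle/tin base [[0.622 0.347 0.   ]
 [0.65  0.303 0.   ]
 [0.699 0.289 0.   ]
 [0.593 0.147 0.   ]]
[ 0.45378591 -0.16634831  0.11569881] 1.5211795906709016 units x,y 13.568174572042993 -0.9436240330498668
```

```bash
python3 -m jog '{"linear":[[0.969,-0.067,0],[0.969,-0.067,0],[0.969,-0.067,0],[0.969,-0.067,0],[0.969,-0.067,0]],"roll":[0,0,0,0,0]}' | head -2
python3 -m jog '{"linear":[[0.969,-0.067,0],[0.969,-0.067,0],[0.969,-0.067,0],[0.969,-0.067,0],[0.969,-0.067,0]],"roll":[0,0,0,0,0]}' | head -2
python3 -m jog '{"linear":[[0.969,-0.067,0],[0.969,-0.067,0],[0.969,-0.067,0],[0.969,-0.067,0],[0,0,0]],"roll":[0,0,0,0,0]}'
python3 -m jog '{"linear":[[0,0,0.6],[0,0,0.6],[0,0,0],[0,0,0]],"roll":[0,0,0,0]}'
python3 - <<'E'
from h import *
cv2.imwrite("pics/scene5.png",get_image("scene")[:,:,::-1]);cv2.imwrite("pics/top5.png",get_image("top")[:,:,::-1])
s=cv2.imread("pics/scene5.png")[127:227,150:283];t=cv2.imread("pics/top5.png")[175:275,140:273]
cv2.imwrite("pics/g5.png",np.hstack([cv2.resize(i,(399,300),interpolation=cv2.INTER_CUBIC) for i in(s,t)]))
E
```

```text
time_s: 8.65
position: [0.4514, -0.0195, 0.1154]
time_s: 9.15
position: [0.4491, 0.1262, 0.1154]
time_s: 9.65
position: [0.4473, 0.2462, 0.1155]
eef_rot: [3.141, -0.003, 1.522]
force: [0.6, 0.3, -0.2]
gripper_width: 0.0602
finger_force: 20.0
time_s: 10.05
position: [0.4473, 0.2412, 0.0795]
eef_rot: [-3.141, 0.001, 1.517]
force: [0.5, 0.2, -0.5]
gripper_width: 0.0605
finger_force: 20.0
```

View pics/g5.png

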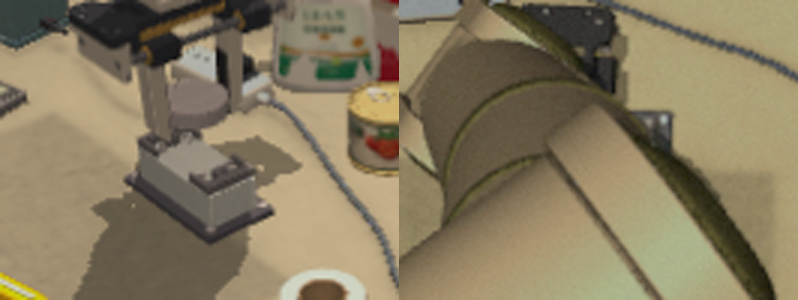

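The lid, at crop (197,100), hangs about level over the nest. I'll measure its centre numerically before lowering.

```bash
python3 - <<'E'
from h import *
z=.105
ph=np.linspace(0,2*np.pi,9)[:-1]
P=np.array([.4473,.2412,z])+.03*np.c_[np.cos(ph),np.sin(ph),0*ph]
print(proj("scene",P).round(1).tolist(),proj("scene",[[.4473,.2412,z]]))
g=cv2.cvtColor(cv2.imread("pics/scene5.png"),cv2.COLOR_BGR2GRAY)
for y in range(148,175):print(y,' '.join(f"{v:3d}" for v in g[y,196:236]))
E
```

```text
[[223.1, 154.5], [215.3, 152.8], [206.8, 154.4], [202.3, 158.5], [204.6, 162.7], [212.6, 164.6], [221.4, 162.9], [225.7, 158.7]] [[213.9712069  158.57529837]]
148  87  83  75  61  34  25  28  37  52 133 147 133 143 159 169 171 176 177 177 177 176 176 176 177 177 168  23  23  24  48 100 100 101 101  96  37  33  31  72 129
149 102  96  89  83  55  51  63  80  86 170 173 117 118 131 142 158 167 172 177 176 175 175 176 176 175 168  47  25  24  47  99 100 101 101  96  27  26  27  59 109
150 102  94  94 105  89  86  92 100 100 169 171 110 109 112 118 130 140 158 169 171 174 174 175 175 176 167  54  25  24  44  89 100 100 101  95  27  21  25  46  79
151 105  93  94 108 102 100 100 101 100 158 168 104 104 107 110 112 119 130 142 157 166 171 174 176 176 167  52  24  23  42  85 100  99 101  95  26  35  43  45  60
152 109  93  94 106 101  99 100 100 100 130 162 104  99 101 103 107 111 113 120 130 140 155 166 170 174 169  73  24  25  42  84 101 100 101  96  44  48  61  90 108
153 119  96  93 102  99 100 100 100 100 124 159 139 135  98 123 121 128 118 120 120 124 132 142 145 166 162  80  22  23  
[... 2786 characters left out ...]
 170 170 170 169 169 168 169 170 171 173 174
171 169 168 141 115  89  86 107 100 100 100  98  74  76  71  79 100 105 120  57  63  79 136 171 171 171 171 172 171 171 171 170 170 170 171 171 171 169 170 172 174
172 140 116  96  80  83  70  77  91 101 100  98  67  70  67 105  98 115 118  88  57  72 123 171 170 170 171 172 171 171 171 171 171 171 172 172 172 170 168 158 123
173  90  79  81  56  66  59  58  66  78  93  98  64  61  66 114 119 131 114 108 109 102 134 172 169 170 170 171 171 171 171 172 171 169 170 170 159 121 121 118 108
174  65  63  76  79  61  59  91  98  86  65  71  60  57  72 122 137 126 116 138 139 138 144 158 172 172 171 171 169 157 120 122 120 120 122 122 118 109 109 109 109
```

```bash
python3 -m jog '{"linear":[[0,-0.05,0.5],[0,0,0.5],[0,0,0.2],[0,0,0],[0,0,0]],"roll":[0,0,0,0,0]}'
for i in 1; do python3 -m jog '{"linear":[[0,0,0.05],[0,0,0.05],[0,0,0],[0,0,0]],"roll":[0,0,0,0]}'; done
python3 -m jog '{"linear":[[0,0,0.05],[0,0,0.05],[0,0,0],[0,0,0]],"roll":[0,0,0,0]}'
```

```text
time_s: 10.65
position: [0.4463, 0.2422, 0.0441]
eef_rot: [3.141, -0.0, 1.518]
force: [0.9, 0.2, -0.0]
gripper_width: 0.0604
finger_force: 20.0
time_s: 11.05
position: [0.4461, 0.2421, 0.0407]
eef_rot: [3.142, -0.0, 1.518]
force: [0.4, -0.2, 0.0]
gripper_width: 0.06
finger_force: 20.0
time_s: 11.45
position: [0.4461, 0.2421, 0.0375]
eef_rot: [-3.142, 0.0, 1.518]
force: [0.6, 0.5, 0.0]
gripper_width: 0.0603
finger_force: 20.0
```

```bash
python3 -m jog '{"linear":[[0,0,0.05],[0,0,0.05],[0,0,0],[0,0,0]],"roll":[0,0,0,0]}'
python3 -m jog '{"linear":[[0,0,0.05],[0,0,0.03],[0,0,0],[0,0,0]],"roll":[0,0,0,0]}'
```

```text
time_s: 11.85
position: [0.4462, 0.2423, 0.0346]
eef_rot: [3.141, -0.0, 1.518]
force: [0.9, 0.6, 1.6]
gripper_width: 0.0601
finger_force: 20.0
time_s: 12.25
position: [0.4462, 0.2422, 0.0322]
eef_rot: [3.141, -0.0, 1.518]
force: [1.6, 1.6, 1.3]
gripper_width: 0.0603
finger_force: 20.0
```

```bash
python3 -m jog '{"linear":[[0,0,0.03],[0,0,0.03],[0,0,0],[0,0,0]],"roll":[0,0,0,0]}'
python3 -m jog '{"linear":[[0,0,0],[0,0,0],[0,0,0]],"roll":[0,0,0]}' 85
python3 -m jog '{"linear":[[0,0,-0.3],[0,0,-0.8],[0,0,-0.8],[0,0,-0.6],[0,0,0]],"roll":[0,0,0,0,0]}'
python3 -m jog '{"linear":[[0,0,0],[0,0,0],[0,0,0],[0,0,0],[0,0,0]],"roll":[0,0,0,0,0]}' 0
python3 - <<'E'
from h import *
cv2.imwrite("pics/scene6.png",get_image("scene")[:,:,::-1])
g=cv2.cvtColor(cv2.imread("pics/scene6.png"),cv2.COLOR_BGR2GRAY)
z=.061;ph=np.linspace(0,2*np.pi,9)[:-1]
for z in(.056,.061):print(z,proj("scene",np.array([.446,.2416,z])+.03*np.c_[np.cos(ph),np.sin(ph),0*ph]).round(1).tolist())
for y in range(166,195):print(y,' '.join(f"{v:3d}" for v in g[y,196:236]))
E
```

```text
time_s: 12.65
position: [0.4461, 0.2421, 0.0304]
eef_rot: [3.142, -0.0, 1.518]
force: [0.7, 2.1, 3.3]
gripper_width: 0.0601
finger_force: 20.0
time_s: 12.95
position: [0.4456, 0.2416, 0.0302]
eef_rot: [-3.141, 0.001, 1.518]
force: [-0.6, -0.3, -0.2]
gripper_width: 0.0797
finger_force: 0.0
time_s: 13.45
position: [0.4469, 0.2424, 0.1079]
eef_rot: [3.139, -0.002, 1.517]
force: [0.5, 0.1, -0.3]
gripper_width: 0.0853
finger_force: 0.0
time_s: 13.95
position: [0.4458, 0.2421, 0.1049]
eef_rot: [-3.141, 0.0, 1.518]
force: [0.4, -1.2, -0.5]
gripper_width: 0.05
finger_force: 0.0
0.056 [[223.6, 170.9], [216.0, 169.1], [207.6, 170.7], [203.2, 175.0], [205.5, 179.3], [213.4, 181.3], [222.0, 179.5], [226.2, 175.2]]
0.061 [[223.5, 169.2], [215.9, 167.5], [207.5, 169.1], [203.1, 173.3], [205.4, 177.7], [213.2, 179.6], [221.9, 177.9], [226.1, 173.5]]
166 156 155 155 154 154 152 153 155 155 158 161 163 165 162 135 153 169 169 169 171 171 171 171 170 170 170 170 169 167 166 165 165 164 163 161 162 162 163 164 166
167 165 164 162 158 157 154 155 154 154 155 157 124 134 111  95 106 130 171 169 171 171 1
[... 3802 characters left out ...]
 127 107 111 108 107 106 110 115 115 117 142
191  75  51  45  54  57  57  56  62  76  92  99  98  98  99 100  99  99 101 101 101 102  96  83  57  69 111 140 123 104 110 106 107 106 107 106 109 115 114 118 144
192  89  85  51  43  51  57  57  58  60  66  85  99  98  99  99 100 101 100 101 101 100 100  94 103 137 111 109 109 105 106 106 106 106 105 107 109 115 112 112 118
193  91  90  84  59  43  47  56  57  57  58  63  78  99  99  99 100  99  99 101 100 101 100 100 104 117 107 105 106 105 106 106 107 105 106 107 108 113 112 113 109
194 139  91  89  87  68  51  45  55  57  56  57  62  76  93 100  99  99 100 100 100 101 100 101 102 111 106 106 106 106 106 106 106 105 106 106 108 112 113 115 114
```

```bash
python3 -m jog '{"linear":[[0,0,0.5],[0,0,0.5],[0,0,0.4],[0,0,0],[0,0,0]],"roll":[0,0,0,0,0]}' 0
python3 -m jog '{"linear":[[0,0,0.06],[0,0,0.06],[0,0,0],[0,0,0]],"roll":[0,0,0,0]}'
```

```text
time_s: 14.5
position: [0.4459, 0.2421, 0.0632]
eef_rot: [-3.141, 0.0, 1.518]
force: [0.4, -0.3, -0.3]
gripper_width: 0.0053
finger_force: 0.0
time_s: 14.9
position: [0.4461, 0.2421, 0.06]
eef_rot: [3.141, -0.0, 1.518]
force: [0.6, -1.6, -0.1]
gripper_width: 0.0002
finger_force: 0.0
```

```bash
python3 -m jog '{"linear":[[0,0,0.05],[0,0,0.04],[0,0,0],[0,0,0]],"roll":[0,0,0,0]}'
python3 -m jog '{"linear":[[0,0,0.04],[0,0,0.04],[0,0,0],[0,0,0]],"roll":[0,0,0,0]}'
```

```text
time_s: 15.3
position: [0.446, 0.2421, 0.057]
eef_rot: [-3.141, 0.0, 1.518]
force: [0.1, -0.8, 0.3]
gripper_width: 0.0003
finger_force: 0.0
time_s: 15.7
position: [0.4461, 0.2422, 0.0562]
eef_rot: [3.14, -0.0, 1.518]
force: [-4.3, -2.5, 26.0]
gripper_width: 0.0004
finger_force: 12.9
```

Centre is at 56 mm, so it's on the floor. Now I'll check both jaw sides.

```bash
python3 -m jog '{"linear":[[0,0,-0.2],[0.3,0,0],[0.3,0,0],[0,0,0.09],[0,0,0]],"roll":[0,0,0,0,0]}'
python3 -m jog '{"linear":[[0,0,0.04],[0,0,0.04],[0,0,0],[0,0,0]],"roll":[0,0,0,0]}'
python3 -m jog '{"linear":[[0,0,-0.2],[-0.6,0,0],[-0.6,0,0],[0,0,0.12],[0,0,0]],"roll":[0,0,0,0,0]}'
python3 -m jog '{"linear":[[0,0,0.03],[0,0,0.04],[0,0,0],[0,0,0]],"roll":[0,0,0,0]}'
```

```text
time_s: 16.2
position: [0.4466, 0.2604, 0.0573]
eef_rot: [-3.141, 0.0, 1.519]
force: [0.4, 0.8, -0.1]
gripper_width: 0.0008
finger_force: 0.0
time_s: 16.6
position: [0.4468, 0.2599, 0.0563]
eef_rot: [3.141, 0.0, 1.518]
force: [-2.9, -0.9, 13.9]
gripper_width: 0.0006
finger_force: 7.2
time_s: 17.1
position: [0.445, 0.2228, 0.0575]
eef_rot: [-3.141, 0.001, 1.516]
force: [0.5, 1.3, -0.2]
gripper_width: 0.0005
finger_force: 0.0
time_s: 17.5
position: [0.4452, 0.2245, 0.0563]
eef_rot: [3.141, -0.0, 1.519]
force: [-1.0, -1.2, 9.2]
gripper_width: 0.0006
finger_force: 4.6
```

```bash
python3 -m jog '{"linear":[[0,0,-0.5],[0,0,-1],[0,0,-1],[0,0,-1],[-0.5,0,-0.5]],"roll":[0,0,0,0,0]}'
python3 -m jog '{"linear":[[-0.9,0,0],[-0.9,0,0],[-0.9,0,0],[-0.9,0,0],[0,0,0]],"roll":[0,0,0,0,0]}'
python3 - <<'E'
from h import *
a=get_image("scene")[:,:,::-1];t=get_image("top")[:,:,::-1]
cv2.imwrite("pics/end.png",np.hstack([cv2.resize(i,(399,300),interpolation=cv2.INTER_CUBIC) for i in(a[137:237,150:283],t[175:275,140:273])]))
g=cv2.cvtColor(a.copy(),cv2.COLOR_BGR2GRAY)
for y in range(167,184):print(y,' '.join(f"{v:3d}" for v in g[y,202:230]))
E
```

```text
time_s: 18.0
position: [0.4451, 0.2118, 0.1782]
eef_rot: [3.139, -0.003, 1.521]
force: [0.1, -0.2, 0.1]
gripper_width: 0.0007
finger_force: 0.0
time_s: 18.5
position: [0.438, 0.0983, 0.1757]
eef_rot: [-3.141, 0.002, 1.515]
force: [-0.6, -0.3, -0.1]
gripper_width: 0.0005
finger_force: 0.0
167 154 154 154 155 157 131 150 137 131 145 154 170 170 171 171 171 170 170 171 169 169 167 167 167 166 167 167 167
168 161 159 159 148 164 123 130 127 110  93 124 149 162 171 171 171 171 171 169 169 169 170 170 169 168 169 169 169
169 139 150 136 130 138 132  97  84  76  65 102 144 160 171 179 179 175 174 170 171 170 169 170 171 171 168 169 169
170 126 131 124 112 113 141 104 122 175 172 175 182 185 188 191 190 190 192 191 182 175 171 171 171 171 170 169 169
171 132 131 124  99 102 156 176 180 192 190 189 188 187 187 188 194 190 187 171 190 188 180 171 171 171 170 171 171
172  88  85 111 147 174 181 149 167 189 188 187 186 187 187 188 190 188 186 182 189 192 192 187 171 171 171 171 173
173  59  60 123 183 191 185 177 181 187 186 186 187 189 188 187 186 188 188 190 185 172 192 192 187 171 172 169 170
[... 460 characters left out ...]
 173
178  64  93 156 189 189 187 190 189 191 192 192 192 191 190 190 188 183 188 189 190 189 179 123  95 122 145 150 165
179  97 135 104 163 190 191 192 190 186 157 180 190 191 191 191 195 187 189 189 182 144 104  88  90 104  98 112 139
180 140 151  83 108 135 153 187 189 189 182 187 189 189 190 189 191 186 174 147 110  95  84  83  97 125 111  70  97
181 115 110  83  88  94 107 118 127 141 147 162 163 162 152 136 132 120 118 117  92  89  91  93  95 106  81  79  62
182 100  98 103  87  89  94  90  97 106 104 111 108 110 114 119  98 100  97  99  97 114 135 119 112 125 181 167 116
183 103 103  95  87  91  95  92  96 101 101 101  99  95 102 104  97  94  95 105 125 122 119 110 117 134 118 101  88
```

View pics/end.png

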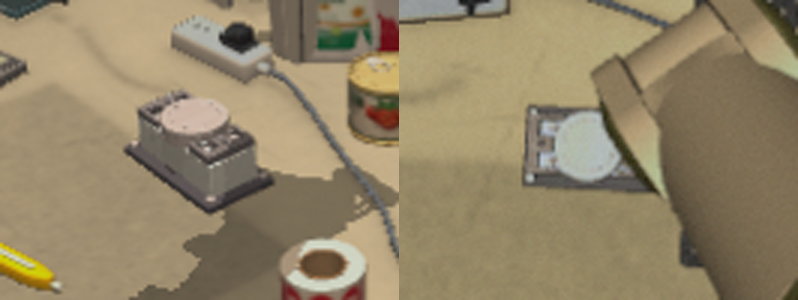

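The picture shows the lid seated level in the pocket at scene crop (195,117), closed top up. Its outline rows, 169.5 to 181.2, match a seated top at 56 mm.

```bash
python3 -c "from bench import job_done;print(job_done())"
```

```text
the job is handed in; nothing more can be done
None
```

The lid is in the nest pocket, closed top up, pressed down level past the catches and released; I handed the job in at about 19 s, but no verdict was returned.

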